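Seat a camera lens in the V-block of the alignment jig

ROBOT

A 6-joint arm with a two-finger parallel gripper is mounted at the origin on the work surface. World frame = base frame: x ahead of the robot, y to its left, z up, the work surface at z = 0. Lengths are in mm, angles in rad, forces in N, time in s.
With the tool pointing down it reaches from about 275 to 750 mm from the base axis. Payload 10.2 kg.
Tool frame: the origin (TCP) lies midway between the tips of the shut fingers; the grasp point (between the pads) lies 19 mm behind it; z points along the fingers, y is the line along which they close (so a half turn about z gives the same grasp; the last joint's range is limited). The gripper opens to 88 mm and grips with 3 to 60 N. Pads are 18 mm wide; open, the fingers measure 123 mm over their backs; the gripper's body (75 mm by 187 mm) begins 45 mm behind the grasp point.
Start: joints at [1.019, 0.313, 1.498, -0, 1.331, -0.223], TCP at [169.539, 496.878, 238.72] pointing down, gripper open.
Joint ranges: [-2.94, 2.94], [-0.97, 2.17], [0.19, 2.56], [-1.23, 4.37], [0.02, 3.11], [-2.88, 2.88]. Speed limits (rad/s): [2.39, 2.39, 3.01, 3.14, 3.14, 3.14].

INTERFACE

Orientations are given as [roll, pitch, yaw] about the fixed x, y, z axes, in that order (R = Rz(yaw) Ry(pitch) Rx(roll)).
In Python, from workcell import get_state, get_image, robot, spotter gives the robot as it stands. The module is installed in compiled form; this text tells all that it offers.
- The arm moves only by the tool arm_command, never from a script. Its argument "series" is a list of rows, each a list of 6 numbers: the shift along the tool's x, y, z normalised to -1 to 1, where 1 is 0.6 m, then the turn, a rotation vector about the tool's x, y, z normalised to -1 to 1, where 1 is 120 degrees. In form: [[tx, ty, tz, rx, ry, rz], ...]. A call has 1 to 5 rows; each row is the pose to reach, as a shift and turn from the pose commanded when the call began, along the tool's axes at that moment; what a row does not reach only later rows make up. A row lasts 1/12 s, in which the tool goes at most 41.7 mm and 7.16 degrees, less where a joint would pass 70% of its speed; a pose out of reach is approached as far as the arm can. A call with a number of a shift or a turn outside -1 to 1 is refused whole. A call with a gripper value outside its range is refused whole. "grip" is the opening, from 0 (shut) to 1 (fully open), set as the call begins (left out, the last holds). The fingers move at their own pace and stop on an object; "newtons" is the grip in N (left out, the last holds). Time passes only in rows, so rows that repeat a pose let the fingers close. It gives the time, the measured TCP pose, the force, the opening and the grip force at its end, in the units of the state.
- get_state(): the state, without advancing time (a new reading comes with each control period).
- get_image(name): name is "scene" or "top"; returns a dict with "pixels" (384x512x3 uint8, red, green, blue), "K" (3x3 intrinsics, pixels), "camera_from_world" (4x4, takes a point from world to camera coordinates). Camera axes: x right, y up, looking along -z (the intrinsics and any distortion apply to the point x, -y, -z); pixel columns grow to the right and rows downward; lengths in mm; the calibration is good to about 2 mm. A picture is of the moment at which its call begins. There is no depth.
- robot.job_done(): hands the job in; it is judged then, once.
Trained networks look in a picture, given as the dict that the camera call returned (one of the last four; its "shot" number tells which), for a name from the list of things; names that differ only in an ending like _2 or _b are one class to them, and where a whole thing is asked for, a point or a joint stands for the part that bears it (a point fixed in the world has none). Each returns a list of dicts, best first, with "score" (0 to 1); they miss things now and then, are a little off and sometimes report something else, mostly with a low value. They report only what shows in the picture. A call takes as long as a camera call. They do not tell look-alikes from the thing itself.
- spotter.spot_in(picture, thing): "location" ([x, y, z] in mm, in world coordinates, good to about 4 mm: the middle of the surface that is visible of it).
- spotter.pinpoint(picture, thing): "location" ([x, y, z] in mm, in world coordinates, good to about 4 mm: a listed point, or the origin of a listed thing).
The state is a dict: "t": time; "q": joint angles; "qvel": joint speeds; "joint_efforts": joint torques, N m; "position": TCP position; "eef_rot": TCP orientation; "wrist_force": force on the tool from outside, world axes, zero at the start; "moment": the same for the moment, N m; "grip_width": finger opening in mm; "finger_force": force on a finger pad.
Only numpy, scipy, OpenCV 4.12 (cv2) and the standard library are available. Lean on these libraries where they do the work, as an engineer would, in place of code of your own. Each camera call takes 0.05 s, during which the arm holds its last target. There are 200 camera calls.

TASK

Take the inspection-camera lens from its rest, lay it nose first in the groove of the V-block jig and slide it under the sprung wheel until its nose butts against the brass back stop; feel for the stop and press lightly, because pressing on it with more than 15 N cracks the glass. Leave the lens lying straight in the groove on both flanks, held down by the wheel and still touching the stop, let go of it, and do not disturb the other things on the bench.

Things in the scene. Friction and masses are not known exactly. Their poses are not given: they have to be found in the camera images.
- lens_center (a point): centre of the camera lens, a round barrel 32 mm in diameter, 88 mm long, about 160 g, lying on its side: black, silver cone and glass at the nose, red band just behind the middle, ribbed grey grip zone at the tail. The point is on the axis, midway along. x runs along the barrel to the nose: front face at +44 mm, tail at -44 mm. Centre of mass 4 mm ahead. It may be rolled about x
- lens_grip (a point): centre of the ribbed grip zone, on the lens axis, 26 mm behind lens_center (70 mm behind the front face); same axes. Hold the lens here, from above, fingers closing across the barrel: only here do they clear both the saddles of the rest and, later, the V-block. Grip with about 35 N so that it does not slip in the push
- lens_nose (a point): centre of the flat front face of the lens, 22 mm across, 44 mm ahead of lens_center; same axes. The last 10 mm before it are the silver cone, tapering from 32 to 22 mm
- lens: the same lens; its origin and axes are those of lens_center
- rest: grey plastic lens rest fixed to the bench: base 70 x 50 x 6 mm, two saddles 6 mm thick, centred 6 mm behind and 26 mm ahead of the lens centre, that hold the lens axis 36 mm above the bench. x is the way the lens points. Lift the lens straight up out of it. Beside the grip zone it is free above the base
- jig: V-block jig bolted to the bench: blue base plate 92 x 72 x 12 mm (x = -34 to 58 mm), bright steel block with a 90 degree groove open to the top along x, from x = -32 (entry) to 28. Origin: under the block at bench level; +x is the way of loading. A lens lying on both flanks has its axis at y = 0, 50 mm above the bench; the flanks end 7 mm below the axis
- clamp: sprung plunger with an orange wheel, 14 mm across, 16 mm wide, axle along y at x = -2 mm of the jig. Origin: axle. At rest the wheel's underside is 11.5 mm above the axis of a seated lens; the cone lifts it 4.5 mm against 3 to 5 N. Going under takes a push of 8 to 10 N, then 5 to 8 N of rubbing, far more if the lens is also pressed down or aside; the stop adds to it. Let go sooner, it tips out
- groove (a point): point on the axis of a seated lens, above the entry edge of the groove: 32 mm before the jig's origin, 50 mm above the bench; axes as the jig
- driver: loose screwdriver lying on the bench, 150 mm long: leave alone
- flux: loose amber jar, 44 mm in diameter and 75 mm tall; origin under its base: leave alone
- tin: loose blue compartment tray 75 x 55 x 22 mm; origin under its base: leave alone
- stop_post (a point): top centre of the blue post (26 mm wide, 12 mm thick) at x = 40 mm of the jig, 66 mm above the bench; axes as the jig. The brass back-stop screw, 14 mm thick, points out of it to -x on the groove axis. Its face was set by hand anywhere from x = 12 to 24 mm of the jig (28 to 16 mm before this point): it is not measured, find it by touch. It does not give way
- arch (a point): top centre of the aluminium arch over the groove at x = -2 mm of the jig, 92 mm above the bench (the plunger in it reaches 103 mm); axes as the jig. 14 mm thick along x, 68 mm wide, 52 mm clear between its pillars
Things that resemble listed ones, but are neither listed nor needed, are in the scene too. Leave any blue look-alike of the lens alone.

How it is judged:
By the outcome, as a careful person would: the job done as asked, in the order asked, and still so for the second after the job is handed in, with the robot touching nothing.
It also fails if it takes over 67 s, if anything falls off the work surface, if the arm or the gripper's body presses on something with over 40 N, if the wrist force passes 120 N, or if a joint passes its speed limit or range.

## Working session

There is one attempt and no reset: what is moved stays moved. The work goes in short steps, Python scripts to look and compute and a tool call to move; the robot and the scene stay as the last step left them, time stands still between calls to the robot, and variables do not carry over. Pictures are saved under pics/ and viewed, at most 10 in all, crops included, and the job is handed in when it is done.

Besides the shell and the picture viewer there is one more tool, called after "Call:" in YAML: its name, and indented under it one key for each argument. arm_command: Moves the arm, as the interface text tells. Scaled input: -1 to 1 covers 0.6 m each way for a shift and 120 degrees each way for a turn. Its arguments: {"type":"object","properties":{"series":{"type":"array"},"grip":{"type":"number"},"newtons":{"type":"number"}},"required":["series"]}

```bash
mkdir -p pics; cat > h.py <<'E'
import numpy as np, cv2
from scipy.spatial.transform import Rotation as R
from workcell import get_state, get_image, robot, spotter
def proj(im,p):
    c=im["camera_from_world"]@np.append(p,1); v=im["K"]@np.array([c[0],-c[1],-c[2]]); return v[:2]/v[2]
def ray(im,uv):
    M=im["camera_from_world"]; d=np.linalg.inv(im["K"])@np.array([uv[0],uv[1],1]); d=np.array([d[0],-d[1],-d[2]])
    Rt=M[:3,:3].T; return -Rt@M[:3,3], Rt@d
def at_z(im,uv,z):
    o,d=ray(im,uv); return o+d*(z-o[2])/d[2]
def save(n,img): cv2.imwrite(f"pics/{n}.png",img[...,::-1])
def crop(im,c,h,s): 
    x,y=[int(v) for v in c]; x0=max(0,x-h);y0=max(0,y-h)
    return cv2.resize(im["pixels"][y0:y+h,x0:x+h],None,fx=s,fy=s,interpolation=cv2.INTER_CUBIC),(x0,y0)
E
python3 - <<'E'
from h import *
a=get_image("scene");b=get_image("top")
save("s0",a["pixels"]);save("t0",b["pixels"])
for n,im in(("scene",a),("top",b)):
    for t in ["lens_center","lens_grip","lens_nose","jig","groove","stop_post","arch","clamp","rest","driver","flux","tin"]:
        for r in spotter.pinpoint(im,t)[:3]: print(n,t,np.round(r["location"],0),round(r["score"],2),np.round(proj(im,r["location"])))
s=get_state();print(s["t"],s["position"],s["eef_rot"],s["wrist_force"])
E
```

```text
scene lens_center [ 464. -162.   16.] 0.91 [270. 143.]
scene lens_center [ 598. -180.   35.] 0.79 [221. 153.]
scene lens_center [438. -36.  15.] 0.63 [304. 174.]
scene lens_grip [448. -60.  14.] 0.93 [296. 169.]
scene lens_grip [ 437. -154.   17.] 0.91 [280. 141.]
scene lens_grip [559. -77.  15.] 0.88 [254. 181.]
scene lens_nose [ 511. -173.   16.] 0.98 [253. 147.]
scene lens_nose [ 636. -162.   38.] 0.86 [211. 163.]
scene lens_nose [426.  12.  17.] 0.85 [319. 185.]
scene jig [561. 141.  -0.] 0.75 [300. 254.]
scene jig [ 597. -181.   35.] 0.59 [222. 153.]
scene groove [534. 151.  50.] 0.74 [315. 243.]
scene stop_post [602. 135.  64.] 0.81 [285. 248.]
scene arch [561. 140.  90.] 0.8 [304. 236.]
scene arch [741. 239.  -1.] 0.63 [251. 332.]
scene clamp [561. 142.  72.] 0.57 [303. 240.]
scene rest [ 598. -184.   -2.] 0.84 [221. 161.]
scene driver [751.   3.   1.] 0.86 [198. 242.]
scene driver [ 598. -183.   34.] 0.32 [221. 153.]
scene driver [ 636. -161.   37.] 0.3 [211. 164.]
scene flux [ 732. -207.    3.] 0.96 [170. 174.]
scene tin [739. 237.   2.] 0.6 [251. 331.]
top lens_center [441.
[... 306 characters left out ...]
  14.] 0.97 [240. 278.]
top lens_nose [ 637. -160.   32.] 0.96 [311. 189.]
top lens_nose [ 512. -168.   12.] 0.87 [314. 240.]
top jig [565. 140.   6.] 0.73 [188. 219.]
top groove [532. 150.  50.] 0.78 [181. 231.]
top stop_post [605. 133.  66.] 0.75 [188. 199.]
top arch [562. 143.  89.] 0.98 [182. 217.]
top arch [532. 149.  52.] 0.18 [181. 231.]
top rest [ 597. -181.   -1.] 0.62 [318. 207.]
top driver [747.   3.  -2.] 0.88 [244. 148.]
top driver [563. 140.  92.] 0.34 [183. 216.]
top flux [ 735. -206.   -2.] 0.95 [326. 153.]
top tin [737. 236.  -1.] 0.91 [152. 151.]
1.3 [169.54745095 496.88276965 238.7366228 ] [3.14156796e+00 1.85034521e-05 2.81278802e+00] [ 0.09078219 -0.17370349  0.28611455]
```

View pics/s0.png

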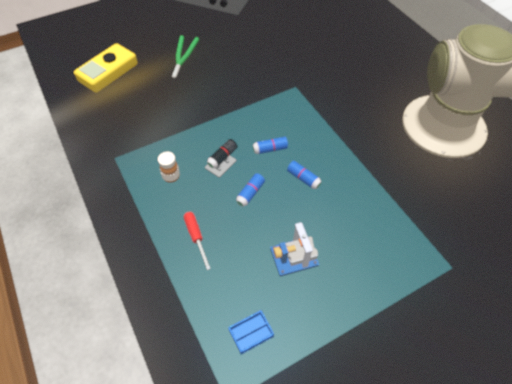

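View pics/t0.png

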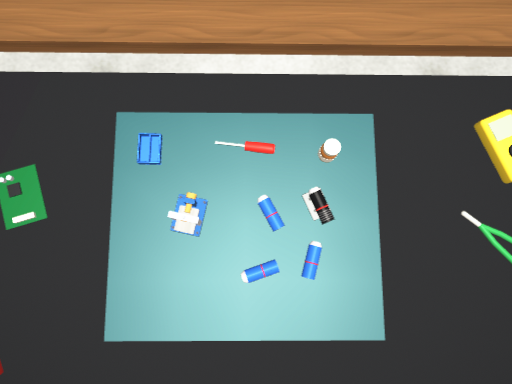

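The only lens candidates are the black one on the grey rest (scene 222,153; top 320,205) and three blue look-alikes: scene (270,146), (305,175), (250,190), which are top (312,260), (261,271), (271,213). I choose the black lens with the red band on the rest, and I'll check it in a close crop.

```bash
python3 - <<'E'
from h import *
acc={}
for k in range(4):
  for cam in("scene","top"):
    im=get_image(cam)
    if k==0:
        c1,o1=crop(im,proj(im,[600,-180,36]),24,8.0); c2,o2=crop(im,proj(im,[570,140,50]),36 if cam=="scene" else 32,8.0 if 0 else 6.0)
        c1=cv2.resize(c1,(390,295));  c1=cv2.resize(crop(im,proj(im,[600,-180,36]),24,1)[0],(300,300),interpolation=cv2.INTER_CUBIC); c2=cv2.resize(crop(im,proj(im,[570,140,50]),30,1)[0],(300,300),interpolation=cv2.INTER_CUBIC)
        acc.setdefault("pic",[]).append(np.hstack([c1,c2]))
        print(cam,o1,np.round(proj(im,[570,140,50])-30))
    for t,ref in(("lens_center",(598,-181,36)),("lens_grip",(576,-190,36)),("lens_nose",(637,-161,36)),("groove",(533,150,50)),("stop_post",(603,134,66)),("arch",(562,141,92))):
      for r in spotter.pinpoint(im,t):
        if np.linalg.norm(np.array(r["location"])-ref)<16: acc.setdefault(t,[]).append(r["location"]);acc.setdefault(t+cam,[]).append(r["location"]);break
save("crop",np.vstack(acc.pop("pic")))
for t,v in acc.items(): print(t,len(v),np.round(np.mean(v,0),1),np.round(np.std(v,0),1))
E
```

```text
scene (196, 129) [268. 216.]
top (295, 179) [156. 185.]
lens_center 8 [ 598.8 -178.9   36.6] [1.8 2.7 2.1]
lens_centerscene 4 [ 597.5 -177.    34.8] [1.6 2.4 1. ]
lens_grip 8 [ 572.8 -189.8   35.6] [1.8 1.4 1.6]
lens_gripscene 4 [ 571.4 -189.1   36.6] [1.1 1.3 0.9]
lens_nose 7 [ 636.6 -161.8   35.3] [2.1 1.3 2.5]
lens_nosescene 4 [ 635.  -162.1   37.1] [1.1 1.6 1.7]
stop_post 8 [603.3 132.5  65.3] [1.7 2.  2.4]
stop_postscene 4 [603.5 131.9  63. ] [1.9 1.9 0.6]
arch 7 [561.4 141.5  91.5] [2.3 0.7 0.7]
archscene 4 [559.7 141.4  90.9] [1.5 0.6 0.3]
lens_centertop 4 [ 600.2 -180.8   38.3] [0.9 1.4 1.3]
lens_griptop 4 [ 574.2 -190.5   34.8] [1.  1.2 1.7]
groove 7 [533.2 146.6  52.1] [1.5 1.3 1.1]
groovetop 4 [532.5 146.3  52.2] [1.3 1.6 1.1]
stop_posttop 4 [603.  133.1  67.7] [1.3 1.9 0.1]
archtop 3 [563.6 141.6  92.3] [0.9 0.8 0.3]
groovescene 3 [534.1 147.   51.9] [1.2 0.7 1.1]
lens_nosetop 3 [ 638.8 -161.5   32.8] [0.6 0.6 0.8]
```

View pics/crop.png

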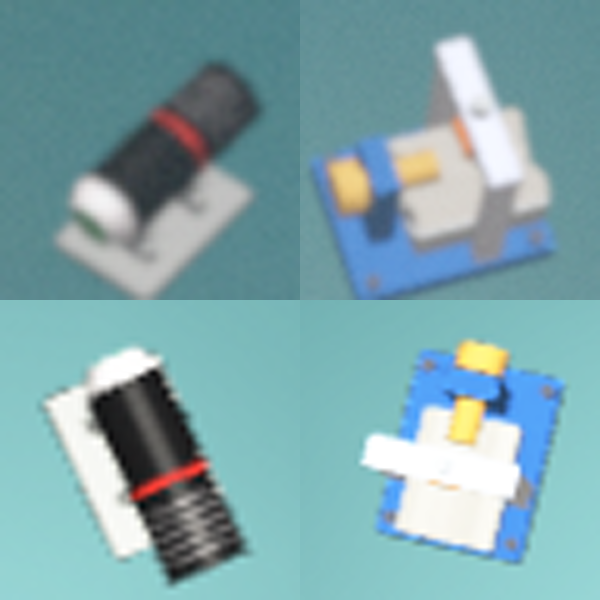

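The crop confirms the black lens with red band on the grey rest (top-view crop at lower left, nose at upper end, ribs at lower end). The jig shows a blue base with the brass screw at the far end. I'll refine the yaw angles from the pixel edges.

```bash
cat > fit.py <<'E'
from h import *
def rect(im,mask,z,c,r):
    m=cv2.morphologyEx(mask.astype(np.uint8),cv2.MORPH_OPEN,np.ones((2,2)))
    uv=np.argwhere(m)[:,::-1]; P=np.array([at_z(im,q,z)[:2] for q in uv]); P=P[np.linalg.norm(P-c,axis=1)<r]
    (cx,cy),(w,h),_=rr=cv2.minAreaRect(P.astype(np.float32)); b=cv2.boxPoints(rr)
    e=[b[1]-b[0],b[2]-b[1]]; e=max(e,key=np.linalg.norm); a=np.degrees(np.arctan2(e[1],e[0])); a=(a+90)%180-90
    d=P-P.mean(0); 
    v=np.linalg.svd(d,full_matrices=False)[2][0]; pa=(np.degrees(np.arctan2(v[1],v[0]))+90)%180-90
    return np.round([cx,cy,w,h,a,pa],1),P.mean(0).round(1)
E
python3 - <<'E'
from fit import *
for cam in("top","scene"):
    im=get_image(cam); hsv=cv2.cvtColor(im["pixels"],cv2.COLOR_RGB2HSV); H,S,V=[hsv[...,i].astype(int) for i in range(3)]
    print(cam,"jig",rect(im,(abs(H-108)<8)&(S>130)&(V>90),12,np.array([575,138]),70))
    print(cam,"lens",rect(im,(V<75),36,np.array([594,-181]),55), "red",rect(im,((H<8)|(H>172))&(S>130),36 if 0 else 48,np.array([594,-181]),35))
    print("cam pos",ray(im,(0,0))[0].round())
E
```

```text
top jig (array([572.2, 134.9,  72.1,  91.3, -12.4,  31.3]), array([586.6, 126.7]))
top lens (array([ 590.2, -184.9,   75.7,   30.2,   23.4,   17.3]), array([ 599.8, -178.7])) red (array([ 586.6, -183. ,    5.6,   29.1,  -66.9,  -67.8]), array([ 586.3, -182.7]))
cam pos [ 465.   16. 1043.]
scene jig (array([582.6, 141.9,  72.3,  78.4, -12.1, -65. ]), array([600.4, 153.6]))
scene lens (array([ 600.5, -173. ,   45.4,   28.5,   24.2,   45.8]), array([ 602.7, -171.3])) red (array([ 586.8, -168.7,    9.8,    5. ,   63.3,   80.9]), array([ 586.8, -168.6]))
cam pos [851. 450. 882.]
```

```bash
cat > plan.py <<'E'
from h import *
def T(p,yaw): return np.array(p,float),R.from_euler("xyz",[np.pi,0,np.radians(yaw)])
def cur():
    s=get_state(); return np.array(s["position"]),R.from_euler("xyz",s["eef_rot"])
def plan(*wps,start=None):
    p,r=start or cur()
    for w in wps:
        P,Q=T(*w); d=r.inv().apply(P-p)/600; v=np.degrees((r.inv()*Q).as_rotvec())/120
        print(np.round(np.r_[d,v],4).tolist(),"mm",np.linalg.norm(P-p).round(1)); p,r=P,Q
def st():
    s=get_state(); print("t",round(s["t"],2),np.round(s["position"],1),np.degrees(s["eef_rot"]).round(2),"F",np.round(s["wrist_force"],1),"M",np.round(s["moment"],2),"w",round(s["grip_width"],1),np.round(s["finger_force"],1))
E
python3 -c "
from plan import *
plan(([270,325,230],175),([375,150,220],189),([475,-25,200],203.5),([572,-191.5,130],203.5))"
```

```text
[-0.251, -0.2171, 0.0145, -0.0, -0.0, -0.1153] mm 199.3
[-0.1998, -0.2753, 0.0167, 0.0, 0.0, -0.1167] mm 204.3
[-0.119, -0.3141, 0.0333, -0.0, 0.0, -0.1208] mm 202.5
[-0.0376, -0.3189, 0.1167, 0.0, 0.0, 0.0] mm 205.0
```

Call:
arm_command:
  series:
    - [-0.251,-0.217,0.015,0,0,-0.115]
    - [-0.251,-0.217,0.015,0,0,-0.115]
    - [-0.251,-0.217,0.015,0,0,-0.115]
    - [-0.251,-0.217,0.015,0,0,-0.115]
    - [-0.251,-0.217,0.015,0,0,-0.115]
  grip: 0.8

```text
t: 4.62
position: [270.4, 323.3, 229.7]
eef_rot: [3.141, 0.0, 3.054]
wrist_force: [0.5, 0.6, -0.3]
grip_width: 70.8
finger_force: 0.0
```

Call:
arm_command:
  series:
    - [-0.2,-0.275,0.017,0,0,-0.117]
    - [-0.2,-0.275,0.017,0,0,-0.117]
    - [-0.2,-0.275,0.017,0,0,-0.117]
    - [-0.2,-0.275,0.017,0,0,-0.117]
    - [-0.2,-0.275,0.017,0,0,-0.117]

```text
t: 5.03
position: [369.2, 159.2, 220.4]
eef_rot: [-3.142, 0.001, -2.984]
wrist_force: [1.5, 0.5, 0.0]
grip_width: 70.5
finger_force: 0.0
```

Call:
arm_command:
  series:
    - [-0.119,-0.314,0.033,0,0,-0.121]
    - [-0.119,-0.314,0.033,0,0,-0.121]
    - [-0.119,-0.314,0.033,0,0,-0.121]
    - [-0.119,-0.314,0.033,0,0,-0.121]
    - [-0.119,-0.314,0.033,0,0,-0.121]

```text
t: 5.45
position: [465.5, -9.4, 201.1]
eef_rot: [-3.141, 0.0, -2.731]
wrist_force: [1.0, 0.9, 0.3]
grip_width: 70.5
finger_force: 0.0
```

Call:
arm_command:
  series:
    - [-0.038,-0.319,0.117,0,0,0]
    - [-0.038,-0.319,0.117,0,0,0]
    - [-0.038,-0.319,0.117,0,0,0]
    - [-0.038,-0.319,0.117,0,0,0]
    - [-0.038,-0.319,0.117,0,0,0]

```text
t: 5.87
position: [562.8, -175.8, 129.9]
eef_rot: [3.141, -0.0, -2.732]
wrist_force: [-0.1, -0.1, -0.5]
grip_width: 70.1
finger_force: 0.0
```

```bash
python3 - <<'E'
from plan import *
st()
plan(([571.7,-191.6,60],203.5),([571.7,-191.6,18],203.5))
a=get_image("scene");b=get_image("top")
p,r=cur()
c1=[crop(i,proj(i,[590,-185,40]),50,4)[0] for i in(a,b)]
save("above",np.hstack([cv2.resize(c,(400,400)) for c in c1]))
E
```

```text
t 5.87 [ 562.8 -175.8  129.9] [ 1.7999e+02 -1.0000e-02 -1.5652e+02] F [-0.1 -0.1 -0.5] M [ 0.02 -0.   -0.03] w 70.1 0.0
[-0.0032, -0.03, 0.1164, 0.0001, -0.0001, -0.0001] mm 72.2
[0.0, -0.0, 0.07, 0.0, 0.0, 0.0] mm 42.0
```

View pics/above.png

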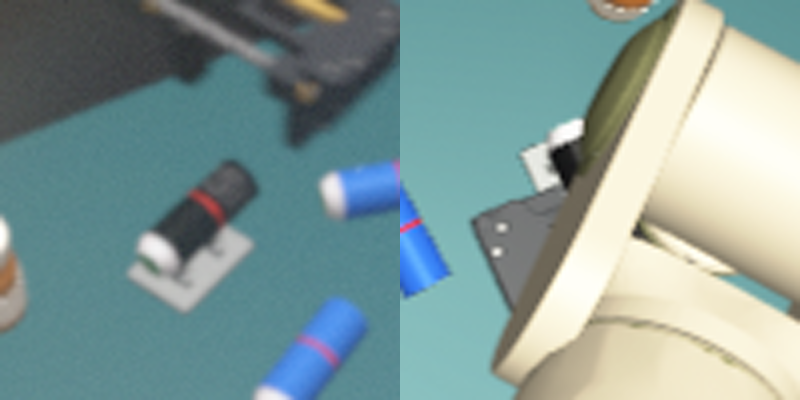

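The scene view shows the black lens still in its rest (crop 205,215), with the gripper coming in from the upper right. The top view is hidden by the arm, so I'll read the settled pose.

```bash
python3 - <<'E'
from plan import *
get_image("scene");st()
plan(([571.7,-191.6,50],203.5),([571.7,-191.6,17.5],203.5))
E
```

```text
t 6.02 [ 562.  -175.2  129.1] [ 1.7988e+02 -9.0000e-02 -1.5662e+02] F [ 0.1  0.8 -0.1] M [ 0.09  0.04 -0.  ] w 70.5 0.0
[-0.0042, -0.0318, 0.1317, 0.001, -0.0008, -0.001] mm 81.4
[0.0, -0.0, 0.0542, 0.0, 0.0, 0.0] mm 32.5
```

Call:
arm_command:
  series:
    - [-0.004,-0.032,0.066,0,0,0]
    - [-0.004,-0.032,0.13,0,0,0]
    - [-0.004,-0.032,0.132,0,0,0]
    - [-0.004,-0.032,0.132,0,0,0]

```text
t: 6.35
position: [571.2, -189.0, 51.5]
eef_rot: [3.139, -0.002, -2.73]
wrist_force: [-0.5, -0.2, 0.6]
grip_width: 70.9
finger_force: 0.0
```

```bash
python3 - <<'E'
from plan import *
im=get_image("scene");st();get_state()
save("near",crop(im,proj(im,[580,-188,40]),40,10)[0])
plan(([571.7,-191.6,18],203.5))
E
```

```text
t 6.4 [ 572.3 -189.6   53.5] [-1.7996e+02  4.0000e-02 -1.5643e+02] F [0.3 0.5 0.8] M [ 0.06 -0.    0.  ] w 70.4 0.0
[0.0023, -0.0026, 0.0592, -0.0003, 0.0003, 0.0006] mm 35.6
```

View pics/near.png

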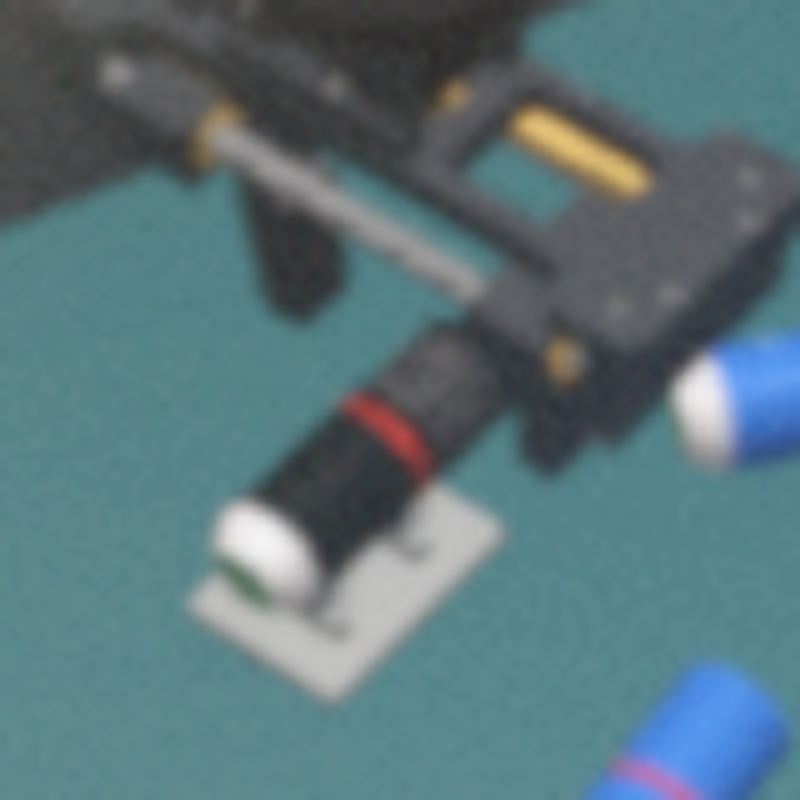

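The fingers (crop 300,270 and 555,420) straddle the ribbed tail of the black lens. Next I go down, close gently and check for side force.

Call:
arm_command:
  series:
    - [0.001,-0.001,0.02,0,0,0]
    - [0.001,-0.001,0.04,0,0,0]
    - [0.001,-0.001,0.056,0,0,0]
    - [0.001,-0.001,0.056,0,0,0]
    - [0.001,-0.001,0.056,0,0,0]

```text
t: 6.82
position: [571.5, -190.9, 17.7]
eef_rot: [3.141, -0.001, -2.731]
wrist_force: [0.1, 0.3, 0.6]
grip_width: 70.6
finger_force: 0.0
```

```bash
python3 - <<'E'
from plan import *
for i in range(4): st();get_image("top")
E
```

```text
t 6.82 [ 571.5 -190.9   17.7] [ 1.7996e+02 -3.0000e-02 -1.5647e+02] F [0.1 0.3 0.6] M [0.09 0.02 0.02] w 70.6 0.0
t 6.87 [ 571.8 -191.1   18.2] [-180.      0.   -156.47] F [ 0.1 -0.4 -0.3] M [ 0.1   0.06 -0.02] w 70.9 0.0
t 6.92 [ 571.9 -191.3   18.5] [-1.7997e+02  2.0000e-02 -1.5648e+02] F [-0.2  0.1  0.5] M [ 0.01  0.01 -0.03] w 70.6 0.0
t 6.97 [ 572.  -191.3   18.6] [-1.7996e+02  3.0000e-02 -1.5648e+02] F [-0.8  0.6  0.3] M [0.05 0.04 0.  ] w 70.7 0.0
```

Call:
arm_command:
  series:
    - [0,0,0.001,0,0,0]
    - [0,0,0.001,0,0,0]
    - [0,0,0.001,0,0,0]
    - [0,0,0.001,0,0,0]
    - [0,0,0.001,0,0,0]
  grip: 0
  newtons: 6

```text
t: 7.43
position: [571.7, -191.1, 17.6]
eef_rot: [-3.142, 0.0, -2.731]
wrist_force: [-1.1, -0.1, -0.2]
grip_width: 39.3
finger_force: 0.0
```

Call:
arm_command:
  series:
    - [0,0,0,0,0,0]
    - [0,0,0,0,0,0]
    - [0,0,0,0,0,0]
    - [0,0,0,0,0,0]

```text
t: 7.77
position: [571.6, -191.1, 17.5]
eef_rot: [3.141, -0.0, -2.731]
wrist_force: [-0.4, 0.3, 0.4]
grip_width: 31.3
finger_force: 6.0
```

```bash
python3 - <<'E'
from plan import *
for i in range(4):
    st();get_image("top");p,r=cur();print("tool F",r.inv().apply(get_state()["wrist_force"]).round(1))
E
```

```text
t 7.77 [ 571.6 -191.1   17.5] [ 1.7999e+02 -1.0000e-02 -1.5648e+02] F [-0.4  0.3  0.4] M [0.17 0.14 0.  ] w 31.3 6.0
tool F [0.4 0.6 0. ]
t 7.82 [ 571.6 -191.    17.5] [ 1.7999e+02 -1.0000e-02 -1.5647e+02] F [-0.6  0.4 -0. ] M [0.15 0.11 0.  ] w 31.7 6.0
tool F [ 1.9  1.1 -0.1]
t 7.87 [ 571.6 -191.1   17.5] [ 1.7999e+02 -1.0000e-02 -1.5648e+02] F [-2.2  0.2  0.1] M [ 0.15  0.12 -0.03] w 31.5 6.0
tool F [-0.1  1.2 -0.6]
t 7.92 [ 571.6 -191.1   17.5] [ 1.7999e+02 -1.0000e-02 -1.5648e+02] F [-0.4  1.2  0.6] M [0.11 0.11 0.04] w 31.6 6.0
tool F [ 0.3  0.8 -0.4]
```

Call:
arm_command:
  series:
    - [0,0,0,0,0,0]
    - [0,0,0,0,0,0]
    - [0,0,0,0,0,0]
    - [0,0,-0.005,0,0,0]
    - [0,0,-0.01,0,0,0]
  newtons: 35

```text
t: 8.38
position: [571.6, -191.2, 23.5]
eef_rot: [3.141, -0.0, -2.731]
wrist_force: [-0.0, -0.1, -1.1]
grip_width: 30.2
finger_force: 35.0
```

Call:
arm_command:
  series:
    - [0,0,-0.02,0,0,0]
    - [0,0,-0.05,0,0,0]
    - [0,0,-0.1,0,0,0]
    - [0,0,-0.14,0,0,0]
    - [0,0,-0.16,0,0,0]

```text
t: 8.8
position: [572.8, -191.7, 123.6]
eef_rot: [-3.137, 0.003, -2.731]
wrist_force: [0.9, 1.1, -1.3]
grip_width: 30.2
finger_force: 35.0
```

```bash
python3 - <<'E'
from plan import *
get_image("top");st()
# jig: origin guess, yaw
o=np.array([562.3,139.2]);a=np.radians(-12.4);ax=np.array([np.cos(a),np.sin(a)])
def tcp(x,z): return [*(o+ax*x).round(1),z]
# grip at jig x: nose at x -> grip x-70 ; start nose at -36 -> grip -106
print(tcp(-106,80),tcp(-106,32))
plan(([555,-30,120],195),([515,110,120],180),(tcp(-106,75),167.6))
E
```

```text
t 8.85 [ 573.2 -191.9  124.5] [-179.68    0.24 -156.47] F [-0.  -0.4  0.2] M [ 0.04 -0.02 -0.06] w 30.2 34.9
[np.float64(458.8), np.float64(162.0), 80] [np.float64(458.8), np.float64(162.0), 32]
[-0.0799, 0.2595, 0.0064, -0.0025, 0.0022, 0.071] mm 163.0
[0.004, 0.2426, 0.0, -0.0, -0.0, 0.125] mm 145.6
[0.0937, 0.0867, 0.075, 0.0, -0.0, 0.1033] mm 88.8
```

Call:
arm_command:
  series:
    - [-0.01,0.03,0,0,0,0.01]
    - [-0.027,0.087,0.002,0,0,0.025]
    - [-0.045,0.147,0.004,0,0,0.04]
    - [-0.062,0.203,0.005,0,0,0.055]
    - [-0.08,0.26,0.006,0,0,0.071]

```text
t: 9.27
position: [552.5, -27.4, 115.0]
eef_rot: [3.141, -0.001, -2.882]
wrist_force: [0.2, 0.2, -1.0]
grip_width: 30.4
finger_force: 35.0
```

Call:
arm_command:
  series:
    - [0.001,0.055,0,0,0,0.025]
    - [0.002,0.11,0,0,0,0.05]
    - [0.003,0.165,0,0,0,0.075]
    - [0.004,0.215,0,0,0,0.1]
    - [0.004,0.243,0,0,0,0.125]

```text
t: 9.68
position: [511.7, 113.9, 115.1]
eef_rot: [3.141, -0.002, 3.141]
wrist_force: [0.9, -0.1, -1.5]
grip_width: 30.0
finger_force: 35.0
```

Call:
arm_command:
  series:
    - [0.02,0.018,0.01,0,0,0.02]
    - [0.045,0.04,0.025,0,0,0.045]
    - [0.068,0.064,0.045,0,0,0.07]
    - [0.085,0.08,0.063,0,0,0.09]
    - [0.094,0.087,0.075,0,0,0.103]

```text
t: 10.1
position: [454.8, 164.5, 69.3]
eef_rot: [-3.141, -0.003, 2.925]
wrist_force: [-0.6, -0.2, -1.9]
grip_width: 30.5
finger_force: 35.0
```

```bash
python3 - <<'E'
from plan import *
a=get_image("scene");b=get_image("top");st()
c1=[crop(i,proj(i,[510,150,60]),45,4)[0] for i in(a,b)]
save("jig",np.hstack([cv2.resize(c,(400,400),interpolation=cv2.INTER_CUBIC) for c in c1]))
for n,i in(("s",a),("t",b)):
  for t in("lens_nose","lens_center","groove","stop_post","arch","jig"):
    for r in spotter.pinpoint(i,t)[:3]:
      l=np.array(r["location"]); 
      if l[1]>90: print(n,t,l.round(1),round(r["score"],2))
E
```

```text
t 10.2 [455.2 164.   69.4] [-179.94   -0.2   167.7 ] F [ 0.9 -0.6 -1.8] M [-0.02  0.04  0.02] w 30.2 35.0
s lens_nose [522.2 151.5  87.1] 0.73
s lens_center [482.5 162.3  87. ] 0.69
s groove [535.9 150.   51.4] 0.83
s stop_post [602.7 129.8  64.6] 0.84
s stop_post [563.3 139.3  -1.9] 0.42
s stop_post [559.5 138.9  90.9] 0.31
s arch [560.5 140.7  91.7] 0.91
s jig [ 5.641e+02  1.370e+02 -5.000e-01] 0.78
t groove [535.2 149.   51. ] 0.57
t stop_post [602.5 133.2  68.2] 0.56
t arch [562.1 140.5  92.7] 0.56
t jig [565.6 142.5   2.9] 0.79
```

View pics/jig.png

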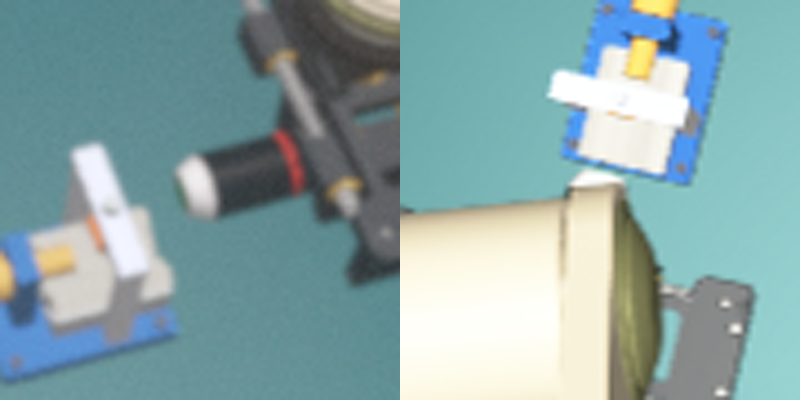

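The lens is held level and in line: scene crop nose at (185,190), arch and groove entry at (150,260). I'll move to nose about 17 mm inside the entry, above the flanks.

```bash
cat >> plan.py <<'E'
O=np.array([562.3,139.1]);YJ=-12.5;a=np.radians(YJ);AX=np.array([np.cos(a),np.sin(a)]);N=np.array([-AX[1],AX[0]])
def tcp(x,z,l=0): return [*(O+AX*x+N*l),z]
def js():
    s=get_state();d=np.array(s["position"][:2])-O;f=np.array(s["wrist_force"])
    print("t",round(s["t"],2),"x %.1f lat %.1f z %.1f"%(d@AX,d@N,s["position"][2]),"yaw",np.degrees(s["eef_rot"]).round(2),"Fx %.1f Flat %.1f Fz %.1f"%(f[:2]@AX,f[:2]@N,f[2]),"M",np.round(s["moment"],2),"w",round(s["grip_width"],1),round(s["finger_force"],1))
E
python3 - <<'E'
from plan import *
js()
plan((tcp(-85,46),180+YJ),(tcp(-85,32),180+YJ))
E
```

```text
t 10.8 x -108.0 lat 1.0 z 71.0 yaw [1.8000e+02 1.0000e-02 1.6764e+02] Fx 0.2 Flat 1.1 Fz -1.5 M [0.07 0.04 0.  ] w 30.4 35.0
[-0.0383, -0.0017, 0.0417, 0.0, 0.0001, 0.0011] mm 34.0
[0.0, -0.0, 0.0233, 0.0, 0.0, 0.0] mm 14.0
```

Call:
arm_command:
  series:
    - [-0.008,0,0.01,0,0,0]
    - [-0.018,-0.001,0.02,0,0,0]
    - [-0.028,-0.001,0.03,0,0,0.001]
    - [-0.036,-0.002,0.038,0,0,0.001]
    - [-0.038,-0.002,0.042,0,0,0.001]

```text
t: 11.22
position: [479.6, 157.0, 44.6]
eef_rot: [-3.141, -0.001, 2.923]
wrist_force: [-0.1, -0.7, -1.3]
grip_width: 30.5
finger_force: 35.0
```

```bash
python3 - <<'E'
from plan import *
for i in range(5): get_image("top")
js()
E
```

```text
t 11.47 x -85.4 lat -0.1 z 45.8 yaw [180.     0.   167.53] Fx 0.4 Flat -0.0 Fz -1.2 M [0.05 0.01 0.04] w 30.3 35.0
```

Call:
arm_command:
  series:
    - [0,0,0.005,0,0,0]
    - [0,0,0.01,0,0,0]
    - [0,0,0.015,0,0,0]
    - [0,0,0.0175,0,0,0]
    - [0,0,0.0175,0,0,0]

```text
t: 11.88
position: [478.8, 157.4, 34.8]
eef_rot: [-3.141, -0.001, 2.924]
wrist_force: [0.0, -0.7, -1.4]
grip_width: 30.7
finger_force: 35.0
```

Call:
arm_command:
  series:
    - [0,0,0.001,0,0,0]
    - [0,0,0.002,0,0,0]
    - [0,0,0.002,0,0,0]
    - [0,0,0.002,0,0,0]

```text
t: 12.22
position: [479.1, 157.4, 34.1]
eef_rot: [3.142, 0.0, 2.924]
wrist_force: [0.2, -0.2, -1.0]
grip_width: 30.3
finger_force: 34.9
```

```bash
python3 - <<'E'
from plan import *
for i in range(4): get_image("top"); js()
E
```

```text
t 12.27 x -85.2 lat -0.1 z 34.1 yaw [1.8000e+02 1.0000e-02 1.6752e+02] Fx -0.2 Flat 0.1 Fz -1.4 M [0.   0.07 0.01] w 30.4 34.9
t 12.32 x -85.2 lat -0.1 z 34.1 yaw [1.8000e+02 1.0000e-02 1.6752e+02] Fx -0.9 Flat -0.1 Fz -1.7 M [ 0.04  0.05 -0.05] w 30.7 34.9
t 12.37 x -85.2 lat -0.1 z 34.1 yaw [1.8000e+02 1.0000e-02 1.6752e+02] Fx 0.2 Flat -0.3 Fz -0.7 M [ 0.07 -0.03 -0.  ] w 30.7 34.9
t 12.42 x -85.2 lat -0.1 z 34.1 yaw [1.8000e+02 1.0000e-02 1.6752e+02] Fx 0.5 Flat 0.5 Fz -1.3 M [0.04 0.   0.01] w 30.3 34.9
```

Call:
arm_command:
  series:
    - [0,0,0.001,0,0,0]
    - [0,0,0.002,0,0,0]
    - [0,0,0.002,0,0,0]
    - [0,0,0.002,0,0,0]

```text
t: 12.75
position: [479.0, 157.5, 32.9]
eef_rot: [3.142, 0.0, 2.924]
wrist_force: [-0.0, 0.9, 0.3]
grip_width: 29.8
finger_force: 34.9
```

```bash
cat >> plan.py <<'E'
def avg(n=4):
    L=[]
    for i in range(n):
        get_image("top"); s=get_state(); d=np.array(s["position"][:2])-O; f=np.array(s["wrist_force"]); m=np.array(s["moment"])
        L.append([s["t"],d@AX,d@N,s["position"][2],f[:2]@AX,f[:2]@N,f[2],m[:2]@AX,m[:2]@N,m[2]])
    print("t %.2f x %.2f lat %.2f z %.2f | Fx %.2f Flat %.2f Fz %.2f | Mx %.3f Mlat %.3f Mz %.3f"%tuple(np.mean(L,0)))
E
python3 -c "
from plan import *
avg()"
```

```text
t 12.88 x -85.26 lat -0.09 z 32.86 | Fx -0.50 Flat 0.48 Fz -0.36 | Mx 0.115 Mlat 0.052 Mz 0.014
```

Call:
arm_command:
  series:
    - [0,0,0.001,0,0,0]
    - [0,0,0.001,0,0,0]
    - [0,0,0.001,0,0,0]

```text
t: 13.2
position: [479.0, 157.5, 32.2]
eef_rot: [3.142, -0.0, 2.924]
wrist_force: [-0.8, 1.8, 0.8]
grip_width: 30.0
finger_force: 34.9
```

```bash
python3 -c "
from plan import *
avg(6)"
```

```text
t 13.38 x -85.27 lat -0.10 z 32.23 | Fx -1.08 Flat 1.16 Fz 0.42 | Mx 0.165 Mlat 0.064 Mz 0.048
```

Call:
arm_command:
  series:
    - [0,0.001,0,0,0,0]
    - [0,0.002,0,0,0,0]
    - [0,0.002,0,0,0,0]

```text
t: 13.75
position: [479.3, 158.6, 32.1]
eef_rot: [-3.142, 0.0, 2.924]
wrist_force: [1.0, 0.2, -0.0]
grip_width: 30.2
finger_force: 34.9
```

```bash
python3 -c "
from plan import *
avg(6)"
```

```text
t 13.92 x -85.22 lat 1.07 z 32.18 | Fx 0.36 Flat 0.55 Fz -0.45 | Mx 0.102 Mlat -0.042 Mz 0.047
```

Call:
arm_command:
  series:
    - [0,0.001,0,0,0,0]
    - [0,0.001,0.001,0,0,0]
    - [0,0.001,0.001,0,0,0]

```text
t: 14.3
position: [479.3, 159.2, 31.5]
eef_rot: [-3.142, -0.0, 2.924]
wrist_force: [-0.2, 0.5, -0.1]
grip_width: 30.3
finger_force: 34.9
```

```bash
python3 -c "
from plan import *
avg(6)"
```

```text
t 14.47 x -85.37 lat 1.66 z 31.57 | Fx -0.52 Flat 0.60 Fz -0.48 | Mx 0.081 Mlat 0.051 Mz 0.023
```

Call:
arm_command:
  series:
    - [0,0.001,0,0,0,0]
    - [0,0.001,0.001,0,0,0]
    - [0,0.001,0.001,0,0,0]

```text
t: 14.85
position: [479.4, 159.7, 30.9]
eef_rot: [-3.141, -0.0, 2.924]
wrist_force: [-1.4, -1.5, 0.6]
grip_width: 30.3
finger_force: 34.9
```

```bash
python3 -c "
from plan import *
avg(6)"
```

```text
t 15.03 x -85.41 lat 2.15 z 30.95 | Fx -1.34 Flat -1.49 Fz -0.13 | Mx -0.240 Mlat 0.192 Mz -0.077
```

Call:
arm_command:
  series:
    - [0,-0.0005,0,0,0,0]
    - [-0.003,-0.0005,0,0,0,0]
    - [-0.006,-0.0005,0,0,0,0]
    - [-0.01,-0.0005,0,0,0,0]
    - [-0.013,-0.0005,0,0,0,0]

```text
t: 15.57
position: [487.5, 157.7, 31.0]
eef_rot: [3.141, 0.0, 2.924]
wrist_force: [-2.0, 0.3, -0.8]
grip_width: 30.1
finger_force: 34.9
```

```bash
python3 -c "
from plan import *
avg(6)"
```

```text
t 15.74 x -76.95 lat 2.02 z 31.13 | Fx 0.86 Flat -0.19 Fz -0.44 | Mx -0.059 Mlat -0.159 Mz -0.029
```

Call:
arm_command:
  series:
    - [-0.002,0,0,0,0,0]
    - [-0.004,0,0,0,0,0]
    - [-0.006,0,0,0,0,0]
    - [-0.008,0,0,0,0,0]
    - [-0.01,0,0,0,0,0]

```text
t: 16.28
position: [492.1, 156.6, 30.8]
eef_rot: [-3.141, -0.003, 2.924]
wrist_force: [-7.7, 2.3, 2.3]
grip_width: 30.2
finger_force: 34.8
```

```bash
python3 -c "
from plan import *
avg(5)"
```

```text
t 16.43 x -72.30 lat 1.93 z 30.74 | Fx -5.27 Flat 0.02 Fz 2.37 | Mx -0.001 Mlat 0.769 Mz -0.017
```

Call:
arm_command:
  series:
    - [-0.002,0,0,0,0,0]
    - [-0.004,0,0,0,0,0]
    - [-0.006,0,0,0,0,0]
    - [-0.008,0,0,0,0,0]
    - [-0.01,0,0,0,0,0]

```text
t: 16.95
position: [496.4, 155.7, 30.4]
eef_rot: [-3.14, -0.006, 2.924]
wrist_force: [-13.1, 3.6, 6.0]
grip_width: 30.1
finger_force: 34.7
```

```bash
python3 -c "
from plan import *
avg(5)"
```

```text
t 17.10 x -67.68 lat 1.90 z 30.42 | Fx -11.26 Flat 0.13 Fz 5.13 | Mx 0.046 Mlat 1.632 Mz 0.005
```

Call:
arm_command:
  series:
    - [0,0,-0.001,0,0,0]
    - [-0.002,0,-0.001,0,0,0]
    - [-0.004,0,-0.001,0,0,0]
    - [-0.005,0,-0.001,0,0,0]
    - [-0.006,0,-0.001,0,0,0]

```text
t: 17.62
position: [499.9, 154.9, 30.9]
eef_rot: [-3.14, -0.006, 2.924]
wrist_force: [-12.2, 2.9, 4.7]
grip_width: 30.5
finger_force: 34.7
```

```bash
python3 -c "
from plan import *
avg(5);js()"
```

```text
t 17.77 x -64.20 lat 1.91 z 30.97 | Fx -11.55 Flat 0.29 Fz 4.68 | Mx 0.038 Mlat 1.663 Mz -0.003
t 17.87 x -64.2 lat 1.9 z 31.0 yaw [-179.94   -0.34  167.54] Fx -12.1 Flat -0.1 Fz 5.0 M [ 0.39  1.65 -0.  ] w 30.3 34.7
```

Call:
arm_command:
  series:
    - [0,0,0,0,-0.003,0]
    - [-0.001,0,-0.0005,0,-0.003,0]
    - [-0.002,0,-0.0005,0,-0.003,0]
    - [-0.003,0,-0.0005,0,-0.003,0]
    - [-0.004,0,-0.0005,0,-0.003,0]

```text
t: 18.28
position: [502.8, 154.3, 31.3]
eef_rot: [-3.141, 0.002, 2.924]
wrist_force: [-9.6, 2.5, 3.6]
grip_width: 30.3
finger_force: 34.7
```

```bash
python3 -c "
from plan import *
avg(5);js()"
```

```text
t 18.43 x -61.16 lat 1.92 z 31.37 | Fx -8.54 Flat 0.04 Fz 2.65 | Mx 0.039 Mlat 1.304 Mz -0.009
t 18.53 x -61.2 lat 1.9 z 31.4 yaw [-1.7995e+02  1.1000e-01  1.6753e+02] Fx -9.0 Flat 0.3 Fz 3.4 M [ 0.29  1.26 -0.04] w 30.6 34.7
```

Call:
arm_command:
  series:
    - [-0.001,0,-0.0005,0,0,0]
    - [-0.002,0,-0.0005,0,0,0]
    - [-0.003,0,-0.0005,0,0,0]
    - [-0.003,0,-0.0005,0,0,0]

```text
t: 18.87
position: [505.0, 153.8, 31.6]
eef_rot: [-3.141, 0.003, 2.924]
wrist_force: [-6.0, 1.5, 0.4]
grip_width: 30.3
finger_force: 34.8
```

```bash
python3 -c "
from plan import *
avg(5)"
```

```text
t 19.02 x -59.10 lat 1.92 z 31.63 | Fx -6.78 Flat 0.32 Fz 1.21 | Mx 0.070 Mlat 1.071 Mz 0.005
```

Rubbing is now about 6.8 N, so the wheel is on the barrel. I'll creep on in 1.8 mm steps.

Call:
arm_command:
  series:
    - [-0.001,0,0,0,0,0]
    - [-0.002,0,0,0,0,0]
    - [-0.003,0,0,0,0,0]
    - [-0.003,0,0,0,0,0]

```text
t: 19.45
position: [506.8, 153.4, 31.6]
eef_rot: [-3.141, 0.002, 2.924]
wrist_force: [-6.7, 2.2, -0.4]
grip_width: 30.7
finger_force: 34.8
```

```bash
python3 -c "
from plan import *
avg(4)"
```

```text
t 19.57 x -57.29 lat 1.92 z 31.62 | Fx -6.71 Flat -0.07 Fz 0.89 | Mx 0.040 Mlat 1.037 Mz -0.004
```

Call:
arm_command:
  series:
    - [-0.001,0,0,0,0,0]
    - [-0.002,0,0,0,0,0]
    - [-0.003,0,0,0,0,0]
    - [-0.003,0,0,0,0,0]

```text
t: 19.98
position: [507.3, 153.2, 31.5]
eef_rot: [-3.14, -0.001, 2.924]
wrist_force: [-12.4, 3.3, 4.0]
grip_width: 30.4
finger_force: 34.7
```

```bash
python3 -c "
from plan import *
avg(4)"
```

```text
t 20.11 x -56.73 lat 1.91 z 31.46 | Fx -12.77 Flat 0.36 Fz 4.05 | Mx 0.065 Mlat 1.874 Mz -0.035
```

The advance stalled (0.56 of 1.8 mm) with +6 N. I'll confirm with a small step while relieving the downward press.

Call:
arm_command:
  series:
    - [0,0,-0.0005,0,-0.001,0]
    - [-0.0005,0,-0.0005,0,-0.001,0]
    - [-0.0005,0,-0.0005,0,-0.001,0]

```text
t: 20.43
position: [507.4, 153.2, 31.5]
eef_rot: [-3.14, 0.001, 2.924]
wrist_force: [-12.5, 4.0, 1.4]
grip_width: 30.7
finger_force: 34.8
```

```bash
python3 - <<'E'
from plan import *
a=get_image("scene");avg(4)
save("stop",crop(a,proj(a,[560,140,55]),36,11)[0])
for t in("lens_nose","lens_center","stop_post","arch"):
    for r in spotter.pinpoint(a,t)[:2]: print(t,np.round(r["location"],1),round(r["score"],2))
E
```

```text
t 20.61 x -56.70 lat 1.89 z 31.52 | Fx -12.77 Flat 0.58 Fz 2.38 | Mx 0.138 Mlat 1.936 Mz -0.017Traceback (most recent call last):
  File "<stdin>", line 5, in <module>
ValueError: only the last four pictures can be asked about
```

View pics/stop.png

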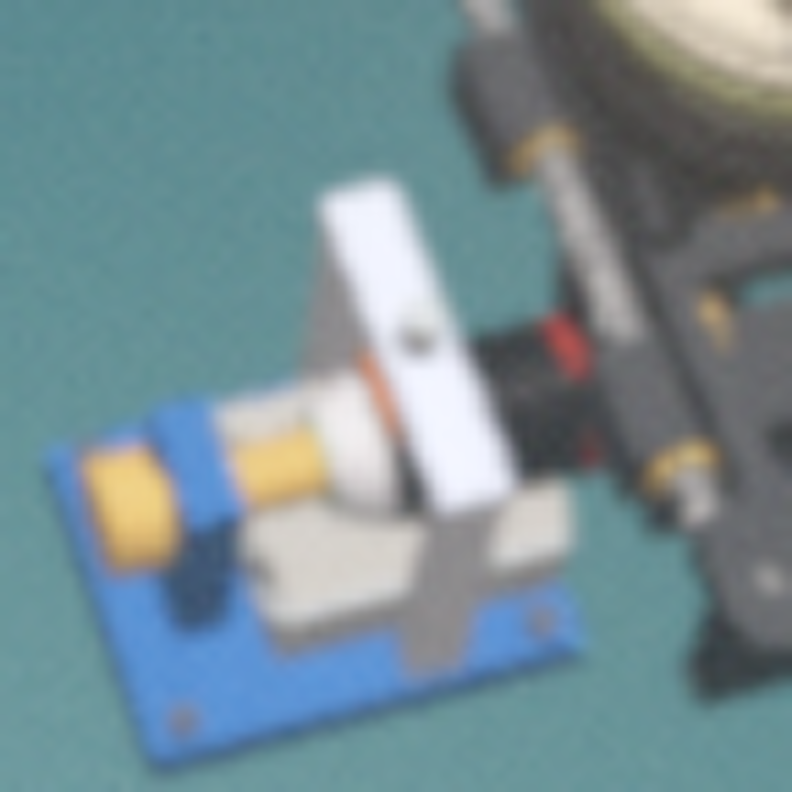

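The nose meets the brass screw at crop (325,460), the lens is under the orange wheel, and the stop is confirmed by touch. I'll ease the push slightly, soften the grip, then open.

Call:
arm_command:
  series:
    - [0.0005,0,0,0,0,0]
    - [0.001,0,0,0,0,0]
    - [0.001,0,0,0,0,0]

```text
t: 20.93
position: [507.3, 153.2, 31.6]
eef_rot: [-3.141, 0.003, 2.924]
wrist_force: [-9.6, 3.6, 0.7]
grip_width: 30.2
finger_force: 34.8
```

Call:
arm_command:
  series:
    - [0,0,0,0,0,0]
    - [0,0,0,0,0,0]
    - [0,0,0,0,0,0]
  newtons: 15

```text
t: 21.18
position: [507.4, 153.2, 31.6]
eef_rot: [-3.141, 0.002, 2.924]
wrist_force: [-9.7, 3.4, 0.9]
grip_width: 31.2
finger_force: 14.9
```

```bash
python3 -c "
from plan import *
avg(4);js()"
```

```text
t 21.31 x -56.68 lat 1.90 z 31.59 | Fx -9.97 Flat 0.74 Fz 0.75 | Mx 0.109 Mlat 1.470 Mz -0.007
t 21.38 x -56.7 lat 1.9 z 31.6 yaw [-1.7994e+02  1.4000e-01  1.6754e+02] Fx -9.7 Flat 0.3 Fz 1.0 M [ 0.39  1.4  -0.01] w 31.0 14.9
```

Call:
arm_command:
  series:
    - [0,0,0,0,0,0]
    - [0,0,0,0,0,0]
    - [0,0,0,0,0,0]
    - [0,0,0,0,0,0]
    - [0,0,0,0,0,0]
  grip: 0.7

```text
t: 21.8
position: [510.0, 152.7, 32.7]
eef_rot: [3.141, 0.009, 2.924]
wrist_force: [0.4, -0.8, -0.4]
grip_width: 61.1
finger_force: 0.0
```

```bash
python3 -c "
from plan import *
avg(4);js()"
```

```text
t 21.93 x -54.21 lat 1.96 z 32.61 | Fx 0.22 Flat 0.05 Fz -0.12 | Mx 0.017 Mlat 0.005 Mz -0.010
t 22.0 x -54.3 lat 2.0 z 32.6 yaw [180.     0.49 167.52] Fx 0.9 Flat 0.2 Fz 0.7 M [ 0.03 -0.   -0.04] w 61.9 0.0
```

Call:
arm_command:
  series:
    - [0,0,-0.02,0,0,0]
    - [0.005,0,-0.06,0,0,0]
    - [0.02,0,-0.12,0,0,0]
    - [0.05,0,-0.18,0,0,0]
    - [0.08,0,-0.22,0,0,0]

```text
t: 22.42
position: [461.8, 163.5, 167.0]
eef_rot: [3.141, 0.011, 2.923]
wrist_force: [0.5, 0.3, 0.1]
grip_width: 61.5
finger_force: 0.0
```

Call:
arm_command:
  series:
    - [0.04,0.06,0,0,0,0]
    - [0.08,0.12,0,0,0,0]
    - [0.1,0.18,0,0,0,0]
    - [0.1,0.24,0,0,0,0]
    - [0.1,0.28,0,0,0,0]

```text
t: 22.83
position: [438.8, 343.4, 163.9]
eef_rot: [3.141, 0.009, 2.926]
wrist_force: [0.0, 0.1, -0.4]
grip_width: 61.6
finger_force: 0.0
```

```bash
python3 - <<'E'
from plan import *
a=get_image("scene");b=get_image("top");js()
cs=[crop(i,proj(i,[550,142,55]),h,1)[0] for i,h in((a,36),(b,30))]
save("end",np.hstack([cv2.resize(c,(400,400),interpolation=cv2.INTER_CUBIC) for c in cs]))
for n,i in(("s",a),("t",b)):
  for t in("lens_nose","lens_center","lens_grip","flux","tin","driver"):
    for r in spotter.pinpoint(i,t)[:3]:
      l=np.array(r["location"])
      if r["score"]>.4 and(l[1]>90 or t[0]!="l"):print(n,t,l.round(1),round(r["score"],2),"jig x %.1f lat %.1f"%((l[:2]-O)@AX,(l[:2]-O)@N))
E
```

```text
t 22.93 x -164.3 lat 172.5 z 163.3 yaw [179.96   0.5  167.71] Fx -1.1 Flat -0.6 Fz 0.6 M [-0.09 -0.05 -0.02] w 61.5 0.0
s lens_nose [577.  136.8  53.5] 0.73 jig x 14.8 lat 0.9
s lens_center [533.1 151.3  49. ] 0.78 jig x -31.1 lat 5.6
s lens_grip [510.9 155.3  46.7] 0.89 jig x -53.7 lat 4.7
s flux [ 7.282e+02 -2.060e+02  6.000e-01] 0.55 jig x 236.7 lat -301.0
s tin [739.7 240.3   0.9] 0.68 jig x 151.3 lat 137.2
s driver [747.8   2.2  -1.2] 0.98 jig x 210.7 lat -93.5
t lens_nose [578.3 138.8  49.8] 0.58 jig x 15.7 lat 3.2
t lens_grip [511.6 153.3  52.4] 0.94 jig x -52.6 lat 2.9
t flux [ 733.9 -202.6    0. ] 0.92 jig x 241.5 lat -296.5
t tin [743.5 234.4  -1.6] 0.72 jig x 156.3 lat 132.3
t driver [7.482e+02 2.500e+00 4.000e-01] 0.7 jig x 211.1 lat -93.1
```

View pics/end.png

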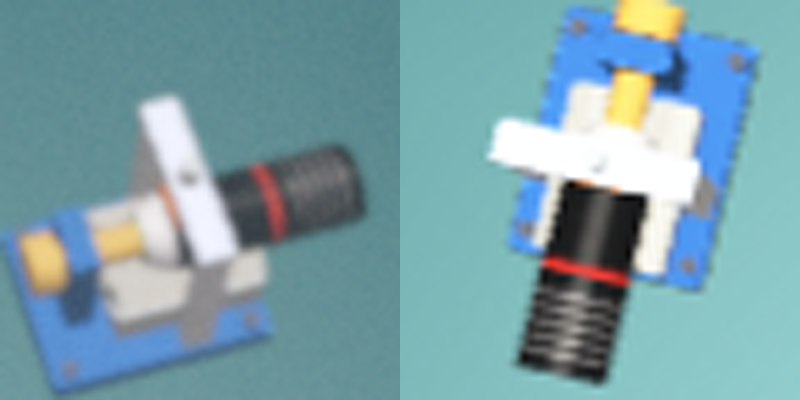

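Both views show the lens lying straight in the groove, under the wheel, with its nose against the brass screw (scene crop 142,237; top crop 628,125). The gripper is clear and the other things have not moved.

```bash
python3 -c "
from h import *
print(robot.job_done())"
```

```text
the job is handed in; nothing more can be done
None
```

The lens is in the V-block groove, straight under the wheel with its nose on the brass stop; I pressed the stop with about 6 N, let go, left the other things alone and handed the job in at about 23 s.

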